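Spring check of a seam-guide laser mount

ROBOT

A 6-joint arm with a two-finger parallel gripper is mounted at the origin on a cart in front of the work surface, level with it; the furniture and walls round the work are solid. World frame = base frame: x ahead of the robot, y to its left, z up, the work surface at z = 0. Lengths are in m, angles in rad, forces in N, time in s.
With the tool pointing down it reaches from about 0.35 to 0.775 m from the base axis. Payload 5.5 kg.
Tool frame: the origin (TCP) lies at the very end of the fingers, on their centre line; the grasp point (between the pads) lies 19 mm behind it; z points along the fingers, y is the line along which they close (so a half turn about z gives the same grasp; the last joint's range is limited). The gripper opens to 85 mm and grips with 20 to 120 N. Pads are 22 mm wide; open, the fingers measure 114 mm over their backs; the gripper's body (76 mm by 85 mm) begins 54 mm behind the grasp point. The pads swing forward as they close: fully open they stand 13 mm farther back than shut.
Start: joints at [0.992, 0.313, 0.046, 1.304, 0, 1.431], TCP at [0.244, 0.521, 0.204] pointing down, gripper open.
Joint ranges: [-2.76, 2.76], [-0.86, 1.69], [-1.03, 1.26], [-2.2, 2.34], [-1.47, 1.5], [-3.14, 3.14]. Speed limits (rad/s): [2.57, 2.57, 3.14, 3.14, 3.14, 3.14].

INTERFACE

Orientations are given as a unit quaternion [w, x, y, z].
In Python, from workcell import get_state, read_camera, calibration, hand_in gives the robot as it stands.
- The arm moves only by the tool drive_tool, never from a script. Its argument "deltas" is a list that holds one entry, the list of rows, each a list of 7 numbers: the closure in counts, from 0 (fully open) to 255 (shut), then the shift along the tool's x, y, z in m, then the turn, a rotation vector about the tool's x, y, z in degrees. A call has 1 to 12 rows; each row is the pose to reach, as a shift and turn from the pose commanded when the call began, along the tool's axes at that moment; what a row does not reach only later rows make up. A row lasts 1/8 s, in which the tool goes at most 62.5 mm and 10.7 degrees, less where a joint would pass 70% of its speed; a pose out of reach is approached as far as the arm can. A call with a gripper value outside its range is refused whole. The fingers move at their own pace and stop on an object; "newtons" is the grip in N (left out, the last holds). Time passes only in rows, so rows that repeat a pose let the fingers close. It gives the time, the measured TCP pose, the force, the opening and the grip force at its end, in the units of the state.
- get_state(): the state, without advancing time (a new reading comes with each control period).
- read_camera(name): name is "scene" or "top" or "wrist"; returns (picture, depth): 420x560x3 uint8, red, green, blue; 420x560 float32, m along the optical axis (not along the pixel's ray), 0 where there is no reading.
- calibration(name): a dict with "mtx" (3x3 intrinsics, pixels), "world_from_camera" (4x4, takes a point from camera to world coordinates). Camera axes: x right, y up, looking along -z (the intrinsics and any distortion apply to the point x, -y, -z); pixel columns grow to the right and rows downward; lengths in m; the calibration is good to about 2 mm. A picture is of the moment at which its call begins: read the wrist's pose just before it. calibration takes no time and is no camera call; for the wrist camera it gives the pose at the moment of the call.
- hand_in(): hands the job in; it is judged then, once.
The state is a dict: "clock": time; "joint_pos": joint angles; "qvel": joint speeds; "tau": joint torques, N m; "tcp_pos": TCP position; "orientation": TCP orientation; "wrist_force": force on the tool from outside, world axes, zero at the start; "ft_torque": the same for the moment, N m; "finger_gap": finger opening in m; "grip_force": force on a finger pad.
Only numpy, scipy, OpenCV 4.12 (cv2) and the standard library are available. Lean on these libraries where they do the work, as an engineer would, in place of code of your own. Each camera call takes 0.05 s, during which the arm holds its last target. There are 200 camera calls.

TASK

Check the springs of the seam-guide laser mount with a fingertip. First press the yellow pad on the left corner of its tilt plate down until the black needle stands on the left red mark, stop there for about a second without running well past the mark, and let the plate spring back level; then do the same with the blue pad on the right corner and the right red mark. Only press the pads: do not shift or lift the mount, push the marks along, or disturb the spool, clip and weight around it, and finish clear with the plate level.

Things in the scene. Friction and masses are not known exactly. Their poses are not given: they have to be found in the camera images.
- mount: The laser mount, loose on the table, 1.8 kg: dark steel foot 150 (x) x 215 (y) x 12 mm. Origin: on the table, 55 mm under the hinge's middle; x axis away from the robot (yaw within 0.3 rad), y to its left. A white scale panel stands at x = +64 to +74 mm behind the needle, 116 mm wide, up to 190 mm high, the highest part.
- tilt_plate (a joint): Tilt (rad) of the aluminium plate 190 mm wide, top 74 mm high, laser head on its middle (34 mm wide, to 100 mm high). It rocks about the mount's x axis, 55 mm high. 0 = level; positive = yellow left corner down, needle tip left; negative = blue right corner down, needle right. Stops at +-0.36. Spring back to level: 4 N at a pad per 0.1 rad; a pad sinks 7.5 mm per 0.1 rad.
- needle_tip (a point): Tip of the black needle (3 mm wide), which stands up from the rear of the plate and tilts with it; 113 mm above the hinge, so 168 mm above the table when level; it moves sideways about 11 mm per 0.1 rad.
- left_mark_point (a point): Point of the left red mark at the needle tip's radius (113 mm from the hinge axis). The mark is a red bar 5 mm wide, 20 mm long, in front of the white panel, 7 mm behind the needle. Site axes: x as the mount's, z along the bar away from the hinge, y to the left. The needle stands on the mark when its tip is at y = 0 here.
- left_mark (a joint): Angle in rad of the left red mark from the middle of the scale, positive to the left: the needle stands on it when tilt_plate = left_mark. 0.11 to 0.23, different each time; held by friction, not to be pushed.
- right_mark_point (a point): The same point of the right red mark, with the same axes (y to the left).
- right_mark (a joint): Angle in rad of the right red mark from the middle of the scale, positive to the right: the needle stands on it when tilt_plate = -right_mark. 0.11 to 0.23, different each time.
- left_pad: Yellow round press pad, 30 mm across, 10 mm high, slightly domed, fixed on the left front corner of the tilt plate. Origin: centre of its top, 84 mm above the table when level, 35 mm in front of the hinge's middle (mount x = -35 mm) and 75 mm to its left. It moves with the plate.
- right_pad: Blue press pad, the same on the right front corner, 75 mm to the right (origin: centre of its top).
- red_spool: Red thread spool standing in front of the mount, 34 mm across, 45 mm high; origin at the centre of its underside. Bystander: leave it alone.
- blue_clip: Small blue clip lying in front of the mount on the left, 35 x 18 x 8 mm; origin at the centre of its underside. Bystander.
- pattern_weight: Round grey cast pattern weight right of the mount, 66 mm across, 24 mm high; origin at the centre of its underside. Bystander.

How it is judged:
By the outcome, as a careful person would: the job done as asked, in the order asked, and still so for the second after the job is handed in, with the robot touching nothing.
It also fails if it takes over 56 s, if anything falls off the work surface, if the arm or the gripper's body presses on something with over 40 N, if the wrist force passes 120 N, or if a joint passes its speed limit or range.

## Working session

There is one attempt and no reset: what is moved stays moved. The work goes in short steps, Python scripts to look and compute and a tool call to move; the robot and the scene stay as the last step left them, time stands still between calls to the robot, and variables do not carry over. Pictures are saved under pics/ and viewed, at most 10 in all, crops included, and the job is handed in when it is done.

Besides the shell and the picture viewer there is one more tool, called after "Emit:" by a JSON object that holds its "name" and its "arguments", one argument or row to a line. drive_tool: Moves the arm, as the interface text tells. Its arguments: {"type":"object","properties":{"deltas":{"type":"array","items":{"type":"array","items":{"type":"array","items":{"type":"number"}}}},"newtons":{"type":"number"}},"required":["deltas"]}

```bash
mkdir -p pics; cat > h.py <<'E'
import numpy as np, cv2
from workcell import get_state, read_camera, calibration, hand_in
def cloud(d,c):
    K=c["mtx"];T=np.array(c["world_from_camera"]);K=np.array(K)
    v,u=np.indices(d.shape)
    P=np.stack([(u-K[0,2])/K[0,0]*d,-(v-K[1,2])/K[1,1]*d,-d],-1)
    return P@T[:3,:3].T+T[:3,3]
def save(n,im): cv2.imwrite("pics/"+n,im[...,::-1])
E
python3 - <<'E'
from h import *
s=get_state();print({k:np.round(v,3) for k,v in s.items()})
ims=[]
for n in("scene","top"):
    im,d=read_camera(n);c=calibration(n);print(n,c)
    save(n+".png",im);np.savez(n,im=im,d=d)
E
```

```text
{'clock': np.float64(0.0), 'joint_pos': array([0.992, 0.314, 0.045, 1.304, 0.   , 1.431]), 'qvel': array([-0.001,  0.   ,  0.001,  0.001, -0.001, -0.001]), 'tau': array([ 0.0000e+00, -4.8063e+01,  2.9853e+01,  1.9000e-02, -0.0000e+00,
        0.0000e+00]), 'tcp_pos': array([0.244, 0.52 , 0.203]), 'orientation': array([-0.   ,  0.218,  0.976, -0.001]), 'wrist_force': array([0.42 , 0.219, 0.677]), 'ft_torque': array([-0.006,  0.039, -0.03 ]), 'grip_force': np.float64(0.0), 'finger_gap': np.float64(0.085)}
scene {'mtx': array([[527.66398203,   0.        , 274.21673956],
       [  0.        , 527.66398203, 215.85860593],
       [  0.        ,   0.        ,   1.        ]]), 'world_from_camera': array([[ 0.53816828,  0.62583122, -0.56454423, -0.04066249],
       [-0.84279792,  0.40607098, -0.35326764, -0.43490339],
       [ 0.00815911,  0.66591414,  0.74598377,  0.89006026],
       [ 0.        ,  0.        ,  0.        ,  1.        ]])}
top {'mtx': array([[536.07274863,   0.        , 282.83372946],
       [  0.        , 536.07274863, 200.66465824],
       [  0.        ,   0.        ,   1.        ]]), 'world_from_camera': array([[ 0.00927642,  0.98499792, -0.17231671,  0.41594014],
       [-0.99945317,  0.00366358, -0.03286232, -0.08091786],
       [-0.03173802,  0.17252732,  0.98449328,  0.95302374],
       [ 0.        ,  0.        ,  0.        ,  1.        ]])}
```

View pics/scene.png

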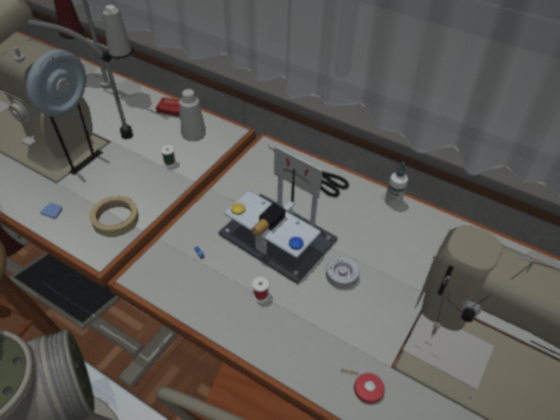

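View pics/top.png

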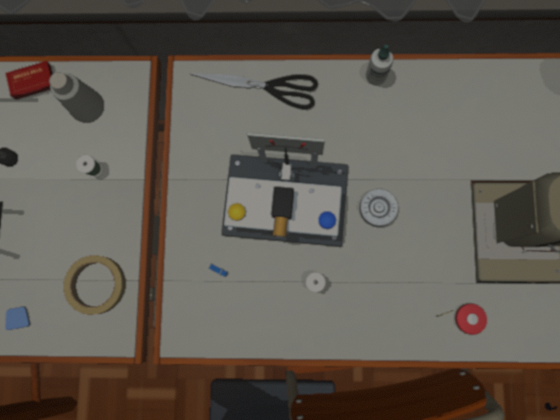

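The scene view shows the mount with the yellow pad at (238,208), the blue pad at (296,242) and the red marks on the panel at about (290,162) and (307,172). In the top view the pads are at (236,212) and (327,220), the spool at (315,282), the clip at (218,270) and the weight at (379,207).

```bash
python3 - <<'E'
from h import *
R={}
for n in("scene","top"):
    z=np.load(n+".npz");im=z["im"].astype(np.uint8);d=z["d"];P=cloud(d,calibration(n))
    h=cv2.cvtColor(im,cv2.COLOR_RGB2HSV)
    for nm,lo,hi,zr in(("yel",(20,150,80),(32,255,255),(.07,.1)),("blu",(108,150,60),(128,255,255),(.07,.1)),("red1",(0,120,60),(8,255,255),(.12,.2)),("red2",(172,120,60),(180,255,255),(.12,.2))):
        m=cv2.inRange(h,lo,hi)>0
        m&=(P[...,2]>zr[0])&(P[...,2]<zr[1])&(P[...,0]>.3)&(P[...,0]<.75)&(abs(P[...,1])<.25)
        k,l,st,ce=cv2.connectedComponentsWithStats(m.astype(np.uint8))
        for i in range(1,k):
            q=P[l==i]; print(n,nm,st[i,4],ce[i].round(1),q.mean(0).round(4),q[:,2].max().round(4))
im=read_camera("wrist")[0];save("w0.png",im);c=calibration("wrist");print(c)
s=np.load("scene.npz")["im"][140:290,200:350];save("sc.png",cv2.resize(s,(600,600),interpolation=cv2.INTER_CUBIC))
E
```

```text
scene yel 43 [238.1 207.5] [0.5487 0.0227 0.0833] 0.0874
scene blu 110 [295.6 242.7] [ 0.5335 -0.1258  0.0828] 0.0878
scene red1 2 [287.  159.5] [ 0.6427 -0.036   0.1747] 0.176
scene red1 1 [288. 163.] [ 0.6414 -0.0393  0.1679] 0.1679
scene red1 1 [307. 169.] [ 0.6397 -0.0841  0.1755] 0.1755
scene red1 2 [306.  171.5] [ 0.6374 -0.0835  0.1704] 0.1717
top yel 196 [236.3 211.5] [0.5499 0.0247 0.0833] 0.0865
top blu 188 [326.9 219.8] [ 0.5367 -0.1242  0.0837] 0.0877
top red1 7 [271. 141.] [ 0.6421 -0.0365  0.1787] 0.1817
top red1 9 [302.7 144. ] [ 0.6378 -0.0839  0.1775] 0.1812
{'mtx': array([[349.05044971,   0.        , 278.81481254],
       [  0.        , 349.05044971, 207.92924704],
       [  0.        ,   0.        ,   1.        ]]), 'world_from_camera': array([[ 4.25541565e-01, -8.58792651e-01, -2.85288555e-01,
         1.70614569e-01],
       [ 9.04938375e-01,  4.04174353e-01,  1.33152655e-01,
         5.55165716e-01],
       [ 9.55795837e-04, -3.14830550e-01,  9.49147413e-01,
         3.74053918e-01],
       [ 0.00000000e+00,  0.00000000e+00,  0.00000000e+00,
         1.00000000e+00]])}
```

View pics/sc.png

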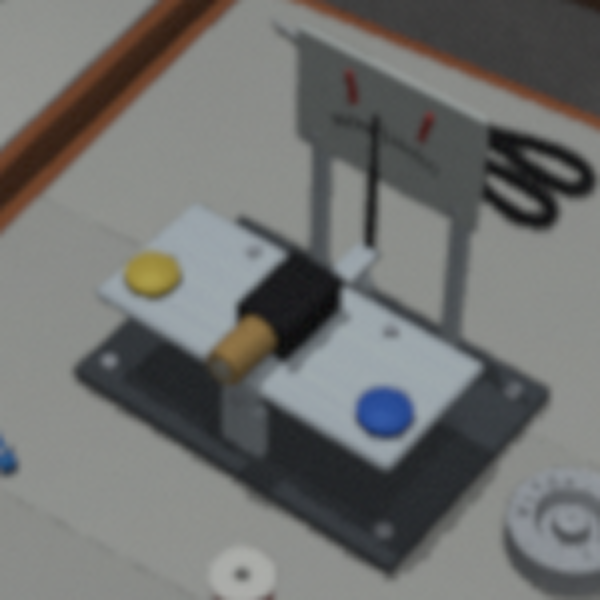

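The crop shows a level plate with the needle at (375,120–245), the left mark at (350,88) and the right mark at (427,128). The marks are about 0.19–0.2 rad out. I'll go close with the wrist camera tilted to measure them better.

```bash
cat >> h.py <<'E'
from scipy.spatial.transform import Rotation as Ro
Y=-0.093; X=np.array([np.cos(Y),np.sin(Y),0]); W=np.array([-np.sin(Y),np.cos(Y),0]); Z=np.array([0,0,1.])
H=np.array([.577,-.0537,0])
def m2w(p): return H+p[0]*X+p[1]*W+p[2]*Z
def w2m(p): p=np.asarray(p)-H; return np.stack([p@X,p@W,p@Z],-1)
def tgt(tilt,sgn=1):
    x=-X*np.cos(tilt)-Z*np.sin(tilt); z=X*np.sin(tilt)-Z*np.cos(tilt)
    return np.stack([x,np.cross(z,x),z],1)
def plan(pm,tilt=0):
    s=get_state(); q=s["orientation"]; R=Ro.from_quat([q[1],q[2],q[3],q[0]]).as_matrix()
    print("shift",(R.T@(m2w(pm)-s["tcp_pos"])).round(4),"rot",np.degrees(Ro.from_matrix(R.T@tgt(tilt)).as_rotvec()).round(2),
     "tcp mount",w2m(s["tcp_pos"]).round(4),"F",np.round(s["wrist_force"],2),"t",s["clock"])
E
python3 -c "
from h import *
plan((.02,0,.27),np.radians(30))"
```

```text
shift [-0.564  -0.3714 -0.0663] rot [ -5.26 -29.72 -19.34] tcp mount [-0.3848  0.5405  0.2033] F [-0.35 -0.7   0.65] t 0.15
```

Emit:
{"name": "drive_tool", "arguments": {
  "deltas": [
    [[255, -0.052, -0.034, -0.025, 0, 0, 0], [255, -0.1, -0.066, -0.05, 0, 0, 0], [255, -0.15, -0.1, -0.066, 0, 0, -5], [255, -0.2, -0.132, -0.066, -1, -5, -8], [255, -0.25, -0.165, -0.066, -2, -10, -11], [255, -0.3, -0.198, -0.066, -3, -15, -14], [255, -0.35, -0.23, -0.066, -4, -20, -17], [255, -0.4, -0.263, -0.066, -5, -25, -19], [255, -0.45, -0.296, -0.066, -5.3, -29.7, -19.3], [255, -0.5, -0.33, -0.066, -5.3, -29.7, -19.3], [255, -0.54, -0.356, -0.066, -5.3, -29.7, -19.3], [255, -0.564, -0.371, -0.066, -5.3, -29.7, -19.3]]
  ]
}}

```text
clock: 1.65
tcp_pos: [0.5977, -0.0574, 0.2696]
orientation: [0.259, 0.047, 0.965, -0.011]
wrist_force: [-0.6, 0.1, -0.3]
finger_gap: -0.0001
grip_force: 0.0
```

```bash
python3 - <<'E'
from h import *
plan((.02,0,.27),np.radians(30))
c=calibration("wrist");im,d=read_camera("wrist");save("w1.png",im)
np.savez("w1",im=im,d=d,T=c["world_from_camera"],mtx=c["mtx"])
E
```

```text
shift [ 0.0007  0.0018 -0.0008] rot [ 0.02  0.   -0.21] tcp mount [ 0.021  -0.0018  0.2696] F [-0.63  0.13 -0.29] t 1.65
```

View pics/w1.png

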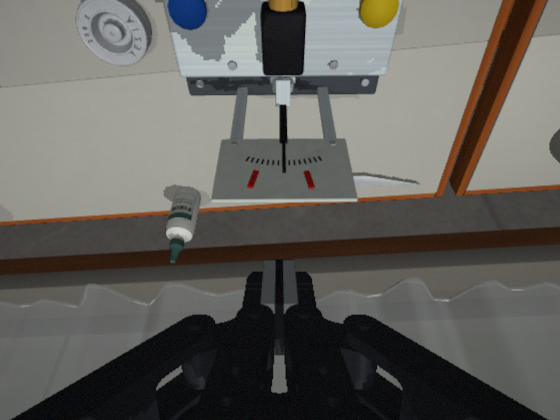

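The wrist view (upside down) shows the needle tip at about (285,172), the right mark at (253,179) and the left mark at (309,180).

```bash
cat >> h.py <<'E'
def rays(uv,K,T):
    uv=np.atleast_2d(uv).astype(float); p=np.c_[(uv[:,0]-K[0,2])/K[0,0],-(uv[:,1]-K[1,2])/K[1,1],-np.ones(len(uv))]
    return w2m(p@T[:3,:3].T+T[:3,3]), w2m(T[:3,3])
def onx(uv,K,T,x):
    q,o=rays(uv,K,T); return o+(q-o)*((x-o[0])/(q[:,0]-o[0]))[:,None]
E
cat > meas.py <<'E'
from h import *
z=np.load("w1.npz");im,d,T,K=z["im"],z["d"],z["T"],z["mtx"]
P=w2m(cloud(d,dict(mtx=K,world_from_camera=T)));h=cv2.cvtColor(im,cv2.COLOR_RGB2HSV)
def comp(m,amin=15):
    k,l,st,ce=cv2.connectedComponentsWithStats(m.astype(np.uint8))
    return [l==i for i in range(1,k) if st[i,4]>=amin]
red=((h[...,0]<8)|(h[...,0]>172))&(h[...,1]>120)&(P[...,2]>.12)&(P[...,2]<.21)&(abs(P[...,1])<.06)
for c in comp(red):
    v,u=np.nonzero(c);x=np.median(P[c][:,0]);q=onx(np.c_[u,v],K,T,x);m=q.mean(0)
    e=np.linalg.svd(q[:,1:]-m[1:])[2][0]
    print("red",len(u),"x",x.round(4),"cen",m.round(4),"ang",np.arctan2(m[1],m[2]-.055).round(4),"dir",np.arctan(e[0]/e[1]).round(3))
nd=(im.max(-1)<60)&(P[...,2]>.11)&(P[...,2]<.18)&(abs(P[...,1])<.03)&(P[...,0]>.03)
for c in comp(nd):
    v,u=np.nonzero(c);x=np.median(P[c][:,0]);q=onx(np.c_[u,v],K,T,x)
    print("needle",len(u),"x",x.round(4),"z",q[:,2].min().round(4),q[:,2].max().round(4),"v",v.min(),v.max(),"fit y(z)",np.polyfit(q[:,2]-.055,q[:,1],1).round(4))
for nm,a,b in(("yel",18,34),("blu",105,130)):
    m=(h[...,0]>=a)&(h[...,0]<=b)&(h[...,1]>130)&(P[...,2]>.076)&(P[...,2]<.095)&(abs(P[...,1])>.05)
    print(nm,m.sum(),P[m].mean(0).round(4),P[m].min(0).round(4),P[m].max(0).round(4))
pn=(P[...,2]>.15)&(P[...,2]<.195)&(abs(P[...,1])<.07)&(P[...,0]>.04)&(P[...,0]<.09)&~red&~nd
print("panel",P[pn].min(0).round(4),P[pn].max(0).round(4),"slope x(y)",np.polyfit(P[pn][:,1],P[pn][:,0],1).round(4))
E
python3 meas.py
```

```text
red 104 x 0.0617 cen [ 0.0617 -0.0223  0.1715] ang -0.1888 dir -0.221
red 103 x 0.0615 cen [0.0615 0.0233 0.1728] ang 0.1955 dir 0.174
needle 221 x 0.0543 z 0.1096 0.1714 v 126 172 fit y(z) [-0.0018  0.003 ]
yel 871 [-0.0324  0.0767  0.0832] [-0.0412  0.0627  0.079 ] [-0.02    0.092   0.0863]
blu 931 [-0.0324 -0.0713  0.0829] [-0.0419 -0.0861  0.0766] [-0.0194 -0.0576  0.0862]
panel [ 0.0562 -0.0553  0.15  ] [0.0698 0.0607 0.1913] slope x(y) [-0.0031  0.0655]
```

```bash
sed -i 's/H=np.array.*/H=np.array([.577,-.052,0])/' h.py; python3 -c "
from h import *
plan((-.035,.075,.115))"
```

```text
shift [0.128  0.08   0.1048] rot [-3.000e-02  3.006e+01 -2.700e-01] tcp mount [ 0.023  -0.0054  0.2698] F [ 3.21 -2.23  1.03] t 1.7
```

Emit:
{"name": "drive_tool", "arguments": {
  "deltas": [
    [[255, 0.03, 0.04, 0.0, 0, 8, 0], [255, 0.06, 0.08, 0.02, 0, 16, 0], [255, 0.1, 0.08, 0.06, 0, 24, 0], [255, 0.128, 0.08, 0.105, 0, 30, -0.3], [255, 0.128, 0.08, 0.105, 0, 30, -0.3], [255, 0.128, 0.08, 0.105, 0, 30, -0.3], [255, 0.128, 0.08, 0.105, 0, 30, -0.3]]
  ]
}}

```text
clock: 2.58
tcp_pos: [0.548, 0.0305, 0.1188]
orientation: [0.004, 0.044, 0.999, 0.0]
wrist_force: [-0.3, -0.2, 0.8]
finger_gap: -0.0002
grip_force: 0.0
```

```bash
python3 - <<'E'
from h import *
plan((-.035,.075,.115))
for n in("scene","top"):
    im,d=read_camera(n);np.savez(n+"1",im=im,d=d)
plan((-.035,.075,.085))
a=cv2.resize(np.load("scene1.npz")["im"][140:250,220:350],(520,440),interpolation=cv2.INTER_CUBIC)
b=cv2.resize(np.load("top1.npz")["im"][120:230,220:290],(280,440),interpolation=cv2.INTER_CUBIC)
save("c1.png",np.hstack([a,b]))
E
```

```text
shift [-0.0015 -0.0044  0.0038] rot [0.05 0.41 0.26] tcp mount [-0.0366  0.0794  0.1188] F [-0.27 -0.17  0.8 ] t 2.575
shift [-0.0015 -0.0044  0.0336] rot [0.05 0.39 0.26] tcp mount [-0.0367  0.0793  0.1186] F [ 0.38 -0.3   0.26] t 2.675
```

View pics/c1.png

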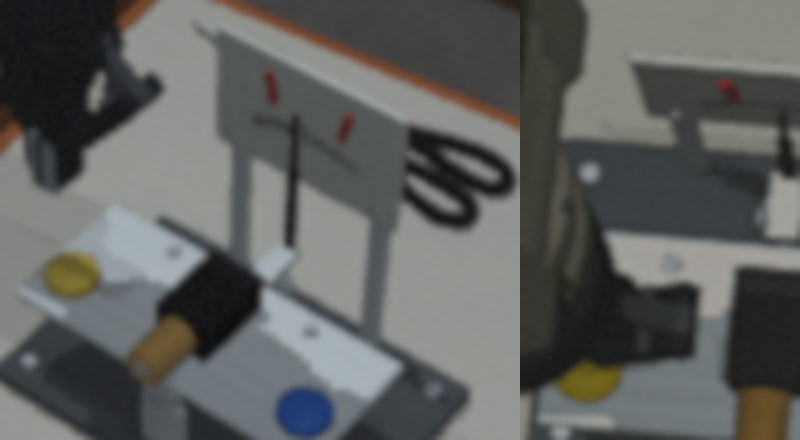

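The scene crop shows the fingertips above and behind the yellow pad, with the needle and both marks unobstructed. I'll check the tip by projection and by the wrist view.

```bash
cat >> h.py <<'E'
def proj(pw,n):
    c=calibration(n);T=np.linalg.inv(np.array(c["world_from_camera"]));K=c["mtx"];p=T[:3,:3]@np.asarray(pw)+T[:3,3]
    return np.array([K[0,2]+K[0,0]*p[0]/-p[2],K[1,2]-K[1,1]*p[1]/-p[2]]).round(1)
E
python3 - <<'E'
from h import *
t=get_state()["tcp_pos"]
for n in("scene","top","wrist"): print(n,"tcp",proj(t,n),"pad",proj(m2w((-.035,.075,.084)),n), "needle",proj(m2w((.054,0,.168)),n))
im,d=read_camera("wrist");save("w2.png",im)
c=calibration("wrist");P=w2m(cloud(d,c));h=cv2.cvtColor(im,cv2.COLOR_RGB2HSV)
for nm,a,b in(("yel",18,34),("blu",105,130)):
    m=(h[...,0]>=a)&(h[...,0]<=b)&(h[...,1]>130)&(P[...,2]>.07)&(P[...,2]<.095)&(abs(P[...,1])>.05)
    if m.any(): print(nm,m.sum(),P[m].mean(0).round(4),P[m].min(0).round(4),P[m].max(0).round(4))
E
```

```text
scene tcp [234.  194.4] pad [236.9 206.5] needle [292.8 169.3]
top tcp [230.  209.3] pad [235.4 211.8] needle [284.8 150.2]
wrist tcp [277.5 251.1] pad [270.7 229.6] needle [113.9 464.5]
yel 1537 [-0.0363  0.076   0.0824] [-0.0494  0.0617  0.0737] [-0.0197  0.09    0.0857]
blu 1705 [-0.0356 -0.0711  0.0817] [-0.0488 -0.0878  0.0736] [-0.0166 -0.0587  0.0852]
```

View pics/w2.png

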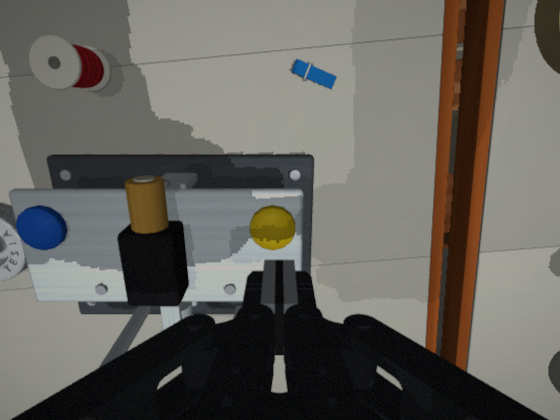

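The wrist view shows the yellow pad at (272,228), the blue pad at (41,228), and the shut fingers ending at about (279,262). I'll check the finger-end geometry from depth.

```bash
python3 - <<'E'
from h import *
c=calibration("wrist");im,d=read_camera("wrist");P=w2m(cloud(d,c))
print(w2m(get_state()["tcp_pos"]).round(4))
for v in range(256,300,4): print(v,d[v,280].round(4),P[v,268].round(4),P[v,280].round(4),P[v,292].round(4))
m=(P[...,2]>.11)&(P[...,2]<.14)&(d>0); v,u=np.nonzero(m);print(m.sum(),v.min(),u.min(),u.max(),P[m].min(0),P[m].max(0))
E
```

```text
[-0.0372  0.0793  0.1177]
256 0.2361 [-0.0122  0.0729  0.0747] [-0.0125  0.081   0.0753] [-0.0125  0.0892  0.0751]
260 0.1525 [-0.0486  0.0751  0.1511] [-0.0487  0.0804  0.1514] [-0.0484  0.0856  0.1507]
264 0.1502 [-0.0482  0.0752  0.1541] [-0.0481  0.0804  0.154 ] [-0.0483  0.0855  0.1543]
268 0.146 [-0.0488  0.0753  0.1589] [-0.0485  0.0803  0.1582] [-0.0487  0.0853  0.1585]
272 0.1422 [-0.0482  0.0754  0.1611] [-0.0488  0.0803  0.1622] [-0.0485  0.0852  0.1616]
276 0.1402 [-0.0489  0.0755  0.1655] [-0.0483  0.0803  0.1645] [-0.0484  0.0851  0.1647]
280 0.1353 [-0.0486  0.0756  0.1681] [-0.0493  0.0803  0.1693] [-0.0488  0.085   0.1685]
284 0.1336 [-0.049   0.0757  0.1718] [-0.0487  0.0802  0.1713] [-0.0482  0.0849  0.1703]
288 0.1297 [-0.0486  0.0757  0.1739] [-0.0494  0.0802  0.1752] [-0.0486  0.0847  0.1739]
292 0.1291 [-0.049   0.0758  0.1773] [-0.0483  0.0802  0.1762] [-0.0484  0.0846  0.1764]
296 0.1271 [-0.0486  0.0759  0.1793] [-0.048   0.0802  0.1784] [-0.0486  0.0845  0.1793]
5 383 156 158 [0.05430558 0.00410119 0.11525644] [0.05683851 0.00481679 0.12034793]
```

```bash
cat >> h.py <<'E'
def tilt():
    c=calibration("wrist");im,d=read_camera("wrist");P=w2m(cloud(d,c))
    m=(d>0)&(abs(P[...,0]+.015)<.035)&(abs(P[...,1])<.1)&(abs(P[...,1])>.022)&(P[...,2]>.03)&(P[...,2]<.12)&(P[...,2]>.055-abs(P[...,1])*.4)
    m&=im.min(-1)>90; q=P[m]
    res=lambda t,o:(q[:,2]-.055)*np.cos(t)+q[:,1]*np.sin(t)-.019-o
    t=max(np.arange(-.36,.361,.01),key=lambda t:(abs(res(t,0))<.003).sum());o=0
    for _ in range(4):
        k=abs(res(t,o))<.003; b=np.polyfit(q[k,1],q[k,2],1); t=-np.arctan(b[0]); o=(b[1]-.055)*np.cos(t)-.019
    print("tilt",t.round(4),"off mm",(o*1e3).round(2),"n",k.sum(),"y",q[k,1].min().round(3),q[k,1].max().round(3)); return im,d
E
python3 -c "
from h import *
tilt();tilt();plan((-.035,.0755,.09))"
```

```text
tilt -0.0025 off mm 0.45 n 14020 y -0.094 0.096
tilt -0.0024 off mm 0.44 n 14036 y -0.094 0.096
shift [-0.0023 -0.0038  0.0267] rot [0.05 0.19 0.26] tcp mount [-0.0375  0.0793  0.1167] F [ 0.73  0.4  -0.4 ] t 2.875
```

Emit:
{"name": "drive_tool", "arguments": {
  "deltas": [
    [[255, -0.002, -0.004, 0.012, 0, 0, 0], [255, -0.002, -0.004, 0.022, 0, 0, 0.2], [255, -0.002, -0.004, 0.027, 0, 0, 0.2], [255, -0.002, -0.004, 0.027, 0, 0, 0.2], [255, -0.002, -0.004, 0.027, 0, 0, 0.2]]
  ]
}}

```text
clock: 3.5
tcp_pos: [0.5485, 0.0264, 0.0882]
orientation: [0.0, 0.046, 0.999, 0.0]
wrist_force: [-0.1, -0.1, -0.3]
finger_gap: -0.0002
grip_force: 0.0
```

```bash
python3 -c "
from h import *
im,d=tilt();plan((-.035,.0755,.084));s,_=read_camera('scene')
a=cv2.resize(s[140:250,210:350],(560,440),interpolation=cv2.INTER_CUBIC);save('c2.png',a)
P=w2m(cloud(d,calibration('wrist')))
for v in (250,258,262,270): print(v,P[v,280].round(4))
print(proj(get_state()['tcp_pos'],'scene'))
"
```

```text
tilt -0.0026 off mm 0.48 n 15707 y -0.095 0.096
shift [-0.0005  0.0001  0.0044] rot [0.05 0.05 0.07] tcp mount [-0.0355  0.0754  0.0884] F [ 0.74 -0.28  0.73] t 3.55
250 [-0.0348  0.0768  0.0857]
258 [-0.0295  0.0768  0.0847]
262 [-0.0473  0.0765  0.1241]
270 [-0.0469  0.0765  0.1304]
[236.5 205.1]
```

View pics/c2.png

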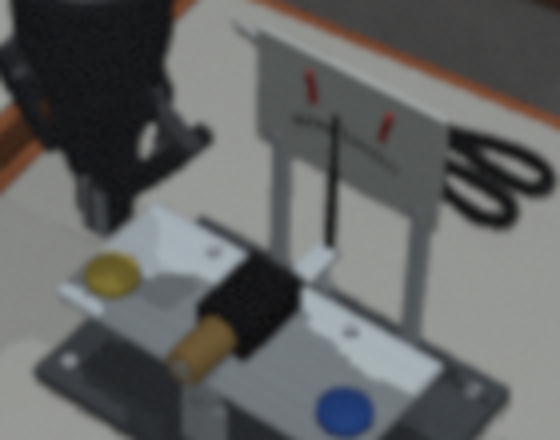

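The crop shows the fingertips still about 35 mm above the yellow pad although the TCP reads 0.088, so the real tip is about 33 mm short of the reported TCP. I'll carry on down in steps, judging contact by force and plate tilt.

Emit:
{"name": "drive_tool", "arguments": {
  "deltas": [
    [[255, 0, 0, 0.01, 0, 0, 0], [255, 0, 0, 0.02, 0, 0, 0], [255, 0, 0, 0.027, 0, 0, 0], [255, 0, 0, 0.03, 0, 0, 0], [255, 0, 0, 0.03, 0, 0, 0], [255, 0, 0, 0.03, 0, 0, 0]]
  ]
}}

```text
clock: 4.35
tcp_pos: [0.5487, 0.0264, 0.0585]
orientation: [0.0, 0.046, 0.999, 0.0]
wrist_force: [0.4, -0.1, 0.5]
finger_gap: -0.0002
grip_force: 0.0
```

```bash
python3 -c "
from h import *
im,d=tilt();plan((-.035,.0755,.055))
P=w2m(cloud(d,calibration('wrist')))
for v in (250,254,258,260,262,264): print(v,P[v,280].round(4))
"
```

```text
tilt -0.0025 off mm 0.5 n 14957 y -0.076 0.095
shift [-0.0004  0.0001  0.0035] rot [0.05 0.06 0.06] tcp mount [-0.0354  0.0754  0.0585] F [ 0.59 -0.17 -0.54] t 4.4
250 [-0.0468  0.0766  0.0812]
254 [-0.0454  0.0765  0.0824]
258 [-0.0439  0.0765  0.0836]
260 [-0.047   0.0765  0.0918]
262 [-0.0464  0.0765  0.0925]
264 [-0.0469  0.0765  0.0953]
```

Emit:
{"name": "drive_tool", "arguments": {
  "deltas": [
    [[255, 0, 0, 0.004, 0, 0, 0], [255, 0, 0, 0.007, 0, 0, 0], [255, 0, 0, 0.009, 0, 0, 0], [255, 0, 0, 0.009, 0, 0, 0]]
  ]
}}

```text
clock: 4.9
tcp_pos: [0.549, 0.0269, 0.0496]
orientation: [0.001, 0.046, 0.999, 0.001]
wrist_force: [0.2, 3.6, 4.6]
finger_gap: 0.0001
grip_force: 2.3
```

```bash
cat >> h.py <<'E'
def arc(dth):
    # rigid turn of the tool by dth (tilt) about the hinge axis, in tool axes
    s=get_state(); q=s["orientation"]; R=Ro.from_quat([q[1],q[2],q[3],q[0]]).as_matrix()
    Q=Ro.from_rotvec(-dth*X).as_matrix(); h=H+.055*Z; p=s["tcp_pos"]
    print("arc",dth,"shift",(R.T@(h+Q@(p-h)-p)).round(4),"rot",np.degrees(Ro.from_matrix(R.T@Q@R).as_rotvec()).round(2))
E
python3 -c "
from h import *
im,d=tilt();plan((-.035,.0755,.05))
for a in (.05,.1,.15): arc(a)
"
```

```text
tilt 0.0893 off mm 0.55 n 14901 y -0.064 0.097
shift [-0.0003 -0.0003 -0.0004] rot [0.09 0.08 0.08] tcp mount [-0.0353  0.0758  0.0496] F [0.85 2.7  4.36] t 4.95
arc 0.05 shift [ 0.     -0.0004  0.0038] rot [ 2.86  0.   -0.  ]
arc 0.1 shift [ 0.     -0.0009  0.0075] rot [ 5.73  0.01 -0.01]
arc 0.15 shift [ 0.     -0.0017  0.0113] rot [ 8.59  0.01 -0.01]
```

Emit:
{"name": "drive_tool", "arguments": {
  "deltas": [
    [[255, 0, -0.0002, 0.002, 1.5, 0, 0], [255, 0, -0.0004, 0.004, 3, 0, 0], [255, 0, -0.0006, 0.0054, 4.1, 0, 0], [255, 0, -0.0006, 0.0054, 4.1, 0, 0]]
  ]
}}

```text
clock: 5.45
tcp_pos: [0.5488, 0.0257, 0.0444]
orientation: [-0.001, 0.046, 0.998, -0.036]
wrist_force: [-0.2, 1.1, 7.1]
finger_gap: -0.0001
grip_force: 3.4
```

```bash
python3 -c "
from h import *
im,d=tilt()
s,_=read_camera('scene');np.save('sL.npy',s)
for a in (.01,.02): arc(a)
print(get_state()['wrist_force'],get_state()['clock'])
save('c3.png',cv2.resize(s[150:210,260:330],(700,600),interpolation=cv2.INTER_CUBIC))
"
```

```text
tilt 0.1579 off mm 0.58 n 15107 y -0.063 0.097
arc 0.01 shift [ 0.     -0.0001  0.0008] rot [ 0.57  0.   -0.  ]
arc 0.02 shift [ 0.     -0.0001  0.0015] rot [ 1.15  0.   -0.  ]
[0.20444956 2.77646151 6.07226147] 5.55
```

View pics/c3.png

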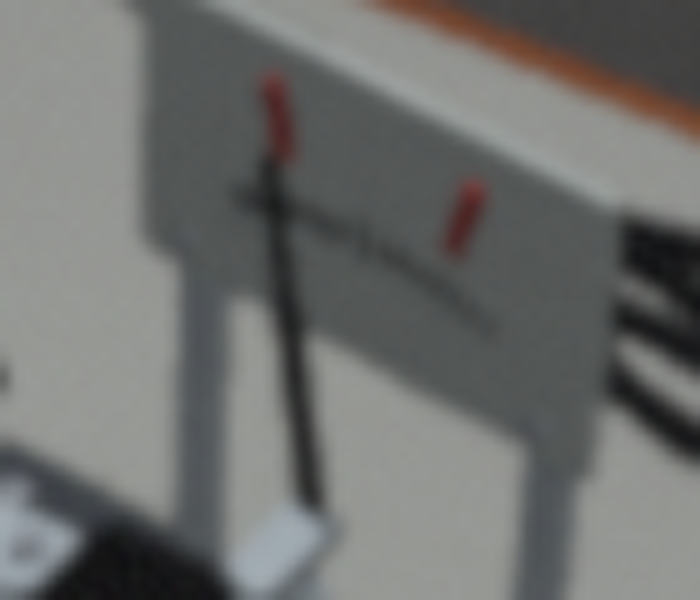

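The crop shows the needle tip at about (268,158), close under the left mark (275–290, 75–165). The 7 mm of parallax makes it look further left than it is, so I'll work it out in numbers from the saved pictures.

```bash
cat > ms.py <<'E'
from h import *
c=calibration("scene");K=c["mtx"];T=np.array(c["world_from_camera"])
for nm,im in(("level",np.load("scene1.npz")["im"]),("L",np.load("sL.npy"))):
    f=im.astype(float); red=np.clip(f[...,0]-f[...,1:].mean(-1)-25,0,None)
    v,u=np.indices(red.shape)
    for lab,x0,x1 in(("left",284,292),("right",302,311)):
        w=red*(u>=x0)*(u<=x1)*(v>=155)*(v<=178); w=w.ravel();k=w>0
        q=onx(np.c_[u.ravel()[k],v.ravel()[k]],K,T,.0615);m=(q*w[k,None]).sum(0)/w[k].sum()
        dq=(q-m)[:,1:];e=np.linalg.eigh((dq*w[k,None]).T@dq)[1][:,1]
        print(nm,lab,m.round(4),"ang",np.arctan(m[1]/(m[2]-.055)).round(4),"dir",np.arctan(e[0]/e[1]).round(3))
    # needle: darkness centroid per row on/near the panel
    pts=[]
    for r in range(172,196):
        p=proj(m2w((.054,0,.1)),"scene"); g=f[r].max(-1); a=slice(282,298); b=np.median(g[a]); w=np.clip(b-g[a]-25,0,None)
        if w.sum()>20: pts.append(((w*np.arange(282,298)).sum()/w.sum(),r))
    q=onx(pts,K,T,.0543);A=np.polyfit(q[:,2]-.055,q[:,1],1); r=q[:,1]-np.polyval(A,q[:,2]-.055)
    print(nm,"needle n",len(q),"y=",A.round(4),"rms mm",(r.std()*1e3).round(2),"ang at r113",(np.polyval(A,.111)/.111).round(4))
E
python3 ms.py; python3 meas.py | grep -E "red|needle"
```

```text
level left [0.0615 0.0193 0.174 ] ang 0.161 dir 0.187
level right [ 0.0615 -0.029   0.1862] ang -0.2174 dir -0.165
level needle n 20 y= [-0.0155 -0.0001] rms mm 0.76 ang at r113 -0.0166
L left [0.0615 0.0194 0.1743] ang 0.161 dir 0.192
L right [ 0.0615 -0.0289  0.1863] ang -0.2169 dir -0.165
L needle n 19 y= [ 0.14   -0.0004] rms mm 0.56 ang at r113 0.136
red 104 x 0.0619 cen [ 0.0619 -0.024   0.1715] ang -0.2028 dir -0.221
red 103 x 0.0616 cen [0.0616 0.0216 0.1728] ang 0.1817 dir 0.174
needle 221 x 0.0544 z 0.1096 0.1714 v 126 172 fit y(z) [-0.0018  0.0013]
```

Emit:
{"name": "drive_tool", "arguments": {
  "deltas": [
    [[255, 0, -0.0001, 0.0012, 0.9, 0, 0], [255, 0, -0.0001, 0.0012, 0.9, 0, 0], [255, 0, -0.0001, 0.0012, 0.9, 0, 0]]
  ]
}}

```text
clock: 5.92
tcp_pos: [0.5488, 0.0255, 0.0434]
orientation: [-0.001, 0.046, 0.998, -0.044]
wrist_force: [0.2, 2.3, 6.5]
finger_gap: 0.0006
grip_force: 3.7
```

```bash
python3 -c "
from h import *
im,d=tilt()
s,_=read_camera('scene');np.save('sL.npy',s)
t,_=read_camera('top');np.save('tL.npy',t)
print(get_state()['wrist_force'],get_state()['clock'])
save('c4.png',np.hstack([cv2.resize(s[150:200,270:315],(450,500),interpolation=cv2.INTER_CUBIC),cv2.resize(t[130:165,262:286],(340,500),interpolation=cv2.INTER_CUBIC)]))
";python3 ms.py | grep L
```

```text
tilt 0.171 off mm 0.58 n 15111 y -0.063 0.097
[-0.21317925  2.60917396  6.94468392] 6.075
L left [0.0615 0.0194 0.174 ] ang 0.1615 dir 0.173
L right [ 0.0615 -0.0289  0.1857] ang -0.2173 dir -0.164
L needle n 19 y= [1.448e-01 1.000e-04] rms mm 0.66 ang at r113 0.1454
```

View pics/c4.png

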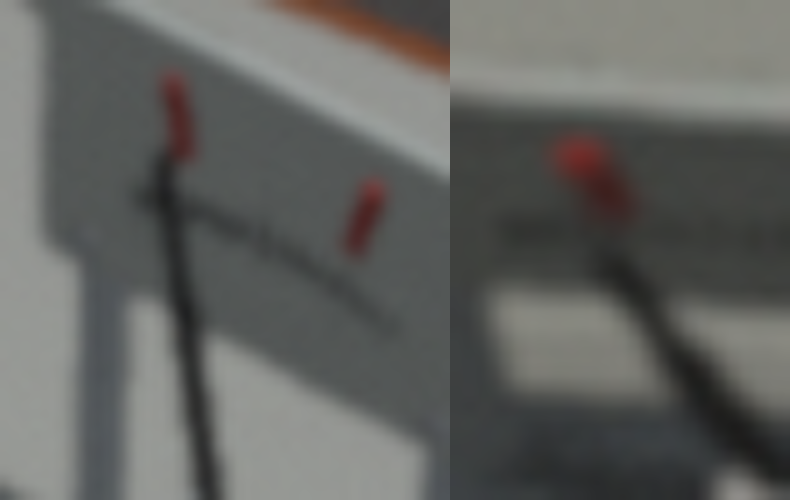

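The scene crop has the needle tip at (168,155) just under the left mark. In the top crop, the needle line agrees with the mark at (595,180) once the 7 mm offset is allowed for. I'll hold about a second, then let it rise slowly.

Emit:
{"name": "drive_tool", "arguments": {
  "deltas": [
    [[255, 0, 0, 0.0001, 0, 0, 0], [255, 0, 0, 0.0001, 0, 0, 0], [255, 0, 0, 0.0001, 0, 0, 0], [255, 0, 0, 0.0001, 0, 0, 0], [255, 0, 0, 0.0001, 0, 0, 0], [255, 0, 0, 0.0001, 0, 0, 0], [255, 0, 0, 0.0001, 0, 0, 0], [255, 0, 0, -0.004, 0, 0, 0], [255, 0, 0, -0.008, 0, 0, 0], [255, 0, 0, -0.012, 0, 0, 0], [255, 0, 0, -0.018, 0, 0, 0], [255, 0, 0, -0.03, 0, 0, 0]]
  ]
}}

```text
clock: 7.58
tcp_pos: [0.5476, 0.0284, 0.0722]
orientation: [-0.003, 0.046, 0.998, -0.043]
wrist_force: [0.4, 0.4, 0.2]
finger_gap: 0.0002
grip_force: 0.0
```

```bash
python3 -c "
from h import *
tilt();plan((-.035,.075,.12))"
```

```text
tilt -0.0015 off mm 0.47 n 14464 y -0.094 0.096
shift [-0.0004 -0.0064 -0.0453] rot [-4.94  0.09  0.07] tcp mount [-0.0353  0.0775  0.0743] F [ 1.48 -0.79 -0.31] t 7.625
```

```bash
python3 -c "
from h import *
plan((-.035,.075,.15));plan((-.035,-.0725,.15));plan((-.035,-.0725,.06))"
```

```text
shift [-0.0004 -0.009  -0.0752] rot [-4.94  0.09  0.07] tcp mount [-0.0353  0.0775  0.0743] F [ 1.48 -0.79 -0.31] t 7.625
shift [-0.0002 -0.156  -0.0625] rot [-4.94  0.09  0.07] tcp mount [-0.0353  0.0775  0.0743] F [ 1.48 -0.79 -0.31] t 7.625
shift [-1.000e-04 -1.482e-01  2.720e-02] rot [-4.94  0.09  0.07] tcp mount [-0.0353  0.0775  0.0743] F [ 1.48 -0.79 -0.31] t 7.625
```

Emit:
{"name": "drive_tool", "arguments": {
  "deltas": [
    [[255, 0, -0.002, -0.04, -2, 0, 0], [255, 0, -0.009, -0.075, -4.9, 0, 0], [255, 0, -0.06, -0.071, -4.9, 0, 0], [255, 0, -0.11, -0.067, -4.9, 0, 0], [255, 0, -0.156, -0.0625, -4.9, 0, 0], [255, 0, -0.156, -0.0625, -4.9, 0, 0], [255, 0, -0.152, -0.02, -4.9, 0, 0], [255, 0, -0.149, 0.01, -4.9, 0, 0], [255, 0, -0.1482, 0.02, -4.9, 0, 0], [255, 0, -0.1482, 0.02, -4.9, 0, 0], [255, 0, -0.1482, 0.02, -4.9, 0, 0]]
  ]
}}

```text
clock: 9.0
tcp_pos: [0.536, -0.1206, 0.0668]
orientation: [0.001, 0.046, 0.999, -0.001]
wrist_force: [0.0, -0.1, 0.7]
finger_gap: -0.0
grip_force: 0.0
```

```bash
cp scene1.npz sc0.npz; python3 - <<'E'
from h import *
im,d=tilt();plan((-.035,-.0725,.055))
P=w2m(cloud(d,calibration("wrist")));h=cv2.cvtColor(im,cv2.COLOR_RGB2HSV)
m=(h[...,0]>=105)&(h[...,0]<=130)&(h[...,1]>130)&(P[...,2]>.07)&(P[...,2]<.095)&(abs(P[...,1])>.05)
print("blu",m.sum(),P[m].min(0).round(4),P[m].max(0).round(4))
for v in (258,262,266,270): print(v,P[v,280].round(4))
s,_=read_camera("scene");t,_=read_camera("top");np.save("sR0.npy",s);np.save("tR0.npy",t)
save("c5.png",np.hstack([cv2.resize(s[150:210,270:325],(440,480),interpolation=cv2.INTER_CUBIC),cv2.resize(t[130:175,280:315],(350,450)if 0 else (350,480),interpolation=cv2.INTER_CUBIC)]))
E
```

```text
tilt -0.001 off mm 0.83 n 15973 y -0.094 0.087
shift [ 0.0006 -0.0003  0.0119] rot [-0.09  0.17  0.08] tcp mount [-0.0344 -0.0722  0.0669] F [-0.62 -0.02 -0.15] t 9.05
blu 1352 [-0.0487 -0.0886  0.0757] [-0.0289 -0.0603  0.0865]
258 [-0.039  -0.071   0.0842]
262 [-0.0457 -0.071   0.1012]
266 [-0.0455 -0.0711  0.1045]
270 [-0.0461 -0.0711  0.1091]
```

View pics/c5.png

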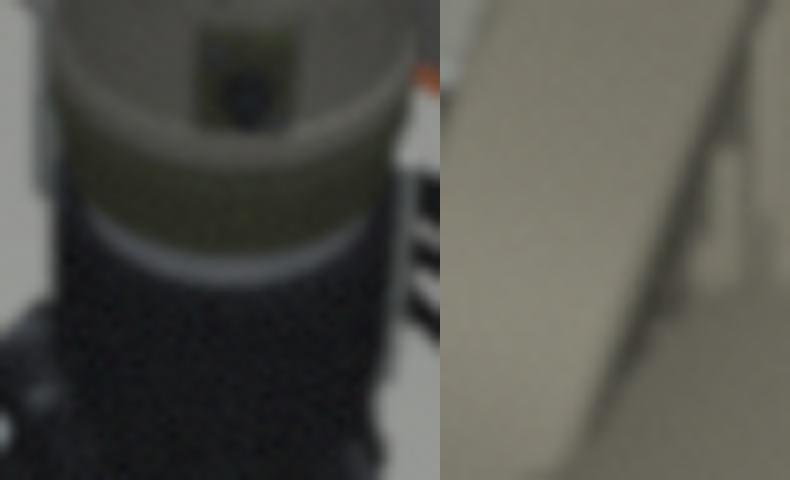

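Both fixed cameras are blocked here: the gripper covers the panel in the scene crop and the arm covers it in the top crop. On this side I'll use the wrist-depth tilt, which agreed on the left, and first refine the right mark's angle from the saved pictures.

```bash
python3 - <<'E'
from h import *
def red_w(f): return np.clip(f[...,0]-f[...,1:].mean(-1)-20,0,None)
def ana(nm,im,K,T,win,nwin):
    f=im.astype(float);r=red_w(f);v,u=np.indices(r.shape)
    # needle line, centroid per row, dark
    pts=[]
    u0,u1,v0,v1=nwin
    for q in range(v0,v1):
        g=f[q,u0:u1].max(-1);w=np.clip(np.median(g)-g-25,0,None)
        if w.sum()>30: pts.append(((w*np.arange(u0,u1)).sum()/w.sum(),q))
    q=onx(pts,K,T,.0543);A=np.polyfit(q[:,2],q[:,1],1)
    print(nm,"needle",A.round(4),"z",q[:,2].min().round(3),q[:,2].max().round(3))
    for lab,(a,b,c,d) in win.items():
        w=(r*(u>=a)*(u<=b)*(v>=c)*(v<=d)).ravel();k=w>0
        q=onx(np.c_[u.ravel()[k],v.ravel()[k]],K,T,.0615);m=(q*w[k,None]).sum(0)/w[k].sum()
        y=m[1]-np.polyval(A,m[2]);print("  ",lab,"y",y.round(4),"z",m[2].round(4),"ang",np.arctan(y/(m[2]-.055)).round(4),"fixed r", np.arctan(y/.1165).round(4))
z=np.load("w1.npz");ana("wrist",z["im"],z["mtx"],z["T"],{"R":(240,262,165,192),"L":(300,320,165,192)},(276,294,142,170))
for n,f,w,nw in(("scene","sc0",{"L":(284,292,155,170),"R":(302,310,165,177)},(284,298,172,196)),("top","top",{"L":(266,276,135,147),"R":(297,308,138,150)},(282,292,149,160))):
    c=calibration(n);ana(n,np.load(f+".npz")["im"],c["mtx"],np.array(c["world_from_camera"]),w,nw)
E
```

```text
wrist needle [-0.0039  0.0018] z 0.133 0.168
   R y -0.0252 z 0.1729 ang -0.211 fixed r -0.2134
   L y 0.0206 z 0.1737 ang 0.1719 fixed r 0.1751
scene needle [-0.022   0.0009] z 0.095 0.133
   L y 0.0223 z 0.1741 ang 0.1853 fixed r 0.1893
   R y -0.0241 z 0.175 ang -0.1984 fixed r -0.2042
top needle [-0.0032 -0.0001] z 0.12 0.151
   L y 0.0217 z 0.1863 ang 0.1641 fixed r 0.1845
   R y -0.0261 z 0.1857 ang -0.1974 fixed r -0.2206
```

Emit:
{"name": "drive_tool", "arguments": {
  "deltas": [
    [[255, 0, 0, 0.005, 0, 0, 0], [255, 0, 0, 0.009, 0, 0, 0], [255, 0, 0, 0.012, 0, 0, 0], [255, 0, 0, 0.014, 0, 0, 0], [255, 0, 0, 0.014, 0, 0, 0]]
  ]
}}

```text
clock: 9.78
tcp_pos: [0.535, -0.121, 0.0515]
orientation: [0.0, 0.046, 0.999, -0.001]
wrist_force: [-1.3, -1.9, 2.5]
finger_gap: -0.0002
grip_force: 1.6
```

```bash
python3 -c "
from h import *
im,d=tilt();plan((-.035,-.0725,.055))
for a in (-.05,-.1,-.15): arc(a)
"
```

```text
tilt -0.0673 off mm 0.81 n 15798 y -0.094 0.071
shift [-0.0005 -0.     -0.0034] rot [-0.08  0.04  0.05] tcp mount [-0.0354 -0.0725  0.0516] F [-0.44 -1.75  2.78] t 9.825
arc -0.05 shift [0.     0.0003 0.0036] rot [-2.86 -0.    0.  ]
arc -0.1 shift [0.     0.0007 0.0072] rot [-5.73 -0.    0.  ]
arc -0.15 shift [0.     0.0013 0.0108] rot [-8.59 -0.01  0.01]
```

Emit:
{"name": "drive_tool", "arguments": {
  "deltas": [
    [[255, 0, 0.0002, 0.002, -1.6, 0, 0], [255, 0, 0.0004, 0.004, -3.2, 0, 0], [255, 0, 0.0007, 0.006, -4.8, 0, 0], [255, 0, 0.0009, 0.008, -6.4, 0, 0], [255, 0, 0.001, 0.009, -7.2, 0, 0], [255, 0, 0.001, 0.009, -7.2, 0, 0]]
  ]
}}

```text
clock: 10.58
tcp_pos: [0.5352, -0.1194, 0.0426]
orientation: [0.004, 0.046, 0.997, 0.064]
wrist_force: [-1.2, 0.8, 7.2]
finger_gap: 0.0001
grip_force: 3.5
```

```bash
python3 -c "
from h import *
im,d=tilt();plan((-.035,-.0725,.055))
for a in (-.01,-.02,-.03): arc(a)
"
```

```text
tilt -0.1903 off mm 0.74 n 16020 y -0.095 0.069
shift [-0.0003  0.0001 -0.0124] rot [7.29 0.07 0.03] tcp mount [-0.0353 -0.071   0.0427] F [-0.58 -0.23  7.18] t 10.625
arc -0.01 shift [0.     0.     0.0007] rot [-0.57 -0.    0.  ]
arc -0.02 shift [0.     0.0001 0.0014] rot [-1.15 -0.    0.  ]
arc -0.03 shift [0.     0.0001 0.0022] rot [-1.72 -0.    0.  ]
```

Emit:
{"name": "drive_tool", "arguments": {
  "deltas": [
    [[255, 0, 0.0001, 0.0016, -1.25, 0, 0], [255, 0, 0.0001, 0.0016, -1.25, 0, 0], [255, 0, 0.0001, 0.0016, -1.25, 0, 0]]
  ]
}}

```text
clock: 11.0
tcp_pos: [0.5353, -0.1191, 0.0413]
orientation: [0.004, 0.046, 0.996, 0.074]
wrist_force: [-1.3, 0.1, 8.5]
finger_gap: 0.0001
grip_force: 3.9
```

```bash
python3 -c "
from h import *
im,d=tilt();arc(-.005)
"
```

```text
tilt -0.2089 off mm 0.71 n 16022 y -0.095 0.069
arc -0.005 shift [0.     0.     0.0004] rot [-0.29 -0.    0.  ]
```

Emit:
{"name": "drive_tool", "arguments": {
  "deltas": [
    [[255, 0, 0, 0.0002, 0, 0, 0], [255, 0, 0, 0.0002, 0, 0, 0], [255, 0, 0, 0.0002, 0, 0, 0], [255, 0, 0, 0.0002, 0, 0, 0], [255, 0, 0, 0.0002, 0, 0, 0], [255, 0, 0, 0.0002, 0, 0, 0], [255, 0, 0, 0.0002, 0, 0, 0], [255, 0, 0, -0.004, 0, 0, 0], [255, 0, 0, -0.008, 0, 0, 0], [255, 0, 0, -0.013, 0, 0, 0], [255, 0, 0, -0.02, 0, 0, 0], [255, 0, 0, -0.035, 0, 0, 0]]
  ]
}}

```text
clock: 12.55
tcp_pos: [0.5336, -0.1242, 0.0752]
orientation: [0.002, 0.046, 0.996, 0.074]
wrist_force: [0.4, 0.5, -0.0]
finger_gap: -0.0001
grip_force: 0.0
```

```bash
python3 -c "
from h import *
tilt();plan((-.035,-.0725,.16));plan((.02,0,.27),np.radians(30))"
```

```text
tilt -0.0032 off mm 0.86 n 13324 y -0.094 0.095
shift [-0.      0.0161 -0.0808] rot [8.36 0.12 0.06] tcp mount [-0.0348 -0.0767  0.0778] F [ 0.72 -0.72  2.37] t 12.6
shift [-0.0553  0.1037 -0.179 ] rot [  8.18 -29.83  -2.13] tcp mount [-0.0348 -0.0767  0.0778] F [ 0.72 -0.72  2.37] t 12.6
```

Emit:
{"name": "drive_tool", "arguments": {
  "deltas": [
    [[255, 0, 0.005, -0.04, 2, 0, 0], [255, 0, 0.015, -0.08, 6, 0, 0], [255, 0, 0.03, -0.13, 8.2, 0, 0], [255, 0, 0.05, -0.179, 8.2, -8, 0], [255, -0.02, 0.08, -0.179, 8.2, -16, -1], [255, -0.04, 0.1, -0.179, 8.2, -24, -2], [255, -0.055, 0.104, -0.179, 8.2, -29.8, -2], [255, -0.055, 0.104, -0.179, 8.2, -29.8, -2], [255, -0.055, 0.104, -0.179, 8.2, -29.8, -2], [255, -0.055, 0.104, -0.179, 8.2, -29.8, -2]]
  ]
}}

```text
clock: 13.85
tcp_pos: [0.597, -0.0537, 0.2685]
orientation: [0.257, 0.046, 0.965, -0.012]
wrist_force: [0.6, -0.2, 0.1]
finger_gap: 0.0
grip_force: 0.0
```

```bash
python3 - <<'E'
from h import *
print("before");exec(open("meas.py").read())
c=calibration("wrist");im,d=read_camera("wrist");np.savez("w1",im=im,d=d,T=c["world_from_camera"],mtx=c["mtx"])
print("after",get_state()["clock"]);exec(open("meas.py").read())
tilt()
a=np.load("top.npz")["im"].astype(int);b=read_camera("top")[0].astype(int)
for n,(u0,u1,v0,v1) in dict(spool=(300,332,266,298),clip=(205,232,260,280),weight=(356,402,186,230),foot=(218,300,225,248)).items():
    print(n,"mean diff",abs(a-b)[v0:v1,u0:u1].mean().round(2))
E
```

```text
before
red 104 x 0.0619 cen [ 0.0619 -0.024   0.1715] ang -0.2028 dir -0.221
red 103 x 0.0616 cen [0.0616 0.0216 0.1728] ang 0.1817 dir 0.174
needle 221 x 0.0544 z 0.1096 0.1714 v 126 172 fit y(z) [-0.0018  0.0013]
yel 871 [-0.0323  0.075   0.0832] [-0.041  0.061  0.079] [-0.0199  0.0903  0.0863]
blu 931 [-0.0322 -0.073   0.0829] [-0.0417 -0.0878  0.0766] [-0.0192 -0.0593  0.0862]
panel [ 0.0563 -0.057   0.15  ] [0.07   0.059  0.1913] slope x(y) [-0.0031  0.0656]
after 13.9
red 107 x 0.0619 cen [ 0.0619 -0.024   0.1717] ang -0.2027 dir -0.209
red 101 x 0.0617 cen [0.0617 0.0216 0.1724] ang 0.1819 dir 0.167
needle 202 x 0.0544 z 0.1095 0.1711 v 128 174 fit y(z) [-0.0038  0.0014]
yel 966 [-0.0332  0.0749  0.0833] [-0.043   0.0612  0.0784] [-0.0194  0.0904  0.0866]
blu 1009 [-0.0331 -0.073   0.0827] [-0.0434 -0.0882  0.0764] [-0.0192 -0.0594  0.0862]
panel [ 0.0532 -0.0571  0.15  ] [0.0699 0.0587 0.1913] slope x(y) [-0.0041  0.0656]
tilt -0.0036 off mm 0.41 n 10540 y -0.094 0.096
spool mean diff 17.55
clip mean diff 26.92
weight mean diff 19.32
foot mean diff 40.52
```

```bash
python3 -c "
from h import *
print(hand_in())"
```

```text
the job is handed in; nothing more can be done
None
```

I pressed the yellow pad and then the blue, each held about a second on its red mark and let spring back level. A final look showed the mount and marks unmoved and the arm clear. The right needle was set by measured plate tilt (about 0.21 rad), as the arm hid that mark, and I did not recheck the spool, clip and weight cleanly, though the arm kept away from them.

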